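# Third hand at the neon-sign screwing jig

### The arm

A 6-joint arm with a two-finger parallel gripper is mounted at the origin on the work surface. World frame = base frame: x ahead of the robot, y to its left, z up, the work surface at z = 0. Lengths are in m, angles in rad, forces in N, time in s.
With the tool pointing down it reaches from about 0.275 to 0.875 m from the base axis. Payload 12.5 kg.
Tool frame: the origin (TCP) lies on the centre line of the jaws, within the pads' length; the fingertips stand r.finger_overhang ahead of it and the grasp point (between the pads) lies 3 mm ahead of it (r.finger_overhang is the distance from the TCP to the fingertips, in m); z points along the fingers, y is the line along which they close (so a half turn about z gives the same grasp; the last joint's range is limited). The gripper opens to 85 mm and grips with 20 to 120 N. Pads are 22 mm wide; open, the fingers measure 114 mm over their backs; the gripper's body (76 mm by 85 mm) begins 54 mm behind the grasp point. The pads swing forward as they close: fully open they stand 13 mm farther back than shut.
Start: joints at [-1.29, 0.351, 1.652, -0, 1.139, -0.085], TCP at [0.197, -0.514, 0.253] pointing down, gripper open.
Joint ranges: [-2.75, 2.75], [-0.79, 2.1], [0.01, 2.65], [-1.57, 4.71], [0.07, 3.14], [-2.87, 2.87]. Speed limits (rad/s): [2.22, 2.22, 2.79, 3.14, 3.14, 3.14].

### API

Orientations are given as a unit quaternion [x, y, z, w].
In Python, from cell import r, optics gives the robot as it stands. The module is installed in compiled form; this text tells all that it offers. Calls block until the motion is done:
- r.move_to(position, orientation): joint-space move of the TCP to a pose.
- r.move_linear(position, rot=None, vel=0.15): straight line of the TCP; rot=None keeps the orientation; vel is the mean speed in m/s.
- r.set_joints(angles): joint-space move.
- r.set_gripper(opening, squeeze=None): opening from 0.0 (shut) to 1.0 (fully open); squeeze is the grip in N (None keeps the last); returns when the fingers have stopped.
- r.sleep(seconds).
- r.inverse_kinematics(position, orientation): joint angles nearest the present ones, or None.
- optics.get_image(name): name is "scene" or "top" or "wrist"; returns a dict with "pixels" (480x640x3 uint8, red, green, blue), "depth" (480x640 float32, m along the optical axis (not along the pixel's ray), 0 where there is no reading), "fx", "fy", "cx", "cy" (pixels), "camera_from_world" (4x4, takes a point from world to camera coordinates); the wrist camera has in their place "mount" (4x4, takes a point from camera to tool coordinates, whose origin is the TCP and whose axes are the flange's). Camera axes: x right, y down, z forward; pixel columns grow to the right and rows downward; lengths in m; the calibration is good to about 2 mm. A picture is of the moment at which its call begins: read the wrist's pose just before it.
A pose or a line that the arm cannot do raises r.PlanningError and nothing moves.
- r.hand_in(): hands the job in; it is judged then, once.
Readings, each from a call of its own:
- r.current_t(): time.
- r.current_q(): joint angles.
- r.current_qvel(): joint speeds.
- r.current_effort(): joint torques, N m.
- r.current_tool_pos(): TCP position.
- r.current_ee_rot(): TCP orientation.
- r.current_contact_force(): force on the tool from outside, world axes, zero at the start.
- r.current_torque(): the same for the moment, N m.
- r.current_opening(): opening from 0.0 (shut) to 1.0 (fully open).
- r.current_finger_force(): force on a finger pad.
Only numpy, scipy, OpenCV 4.12 (cv2) and the standard library are available. Lean on these libraries where they do the work, as an engineer would, in place of code of your own. Each camera call takes 0.05 s, during which the arm holds its last target. There are 200 camera calls.

### The job

Slide the clear guard of the wooden screwing jig fully open and leave it open. Take the longer of the two T-shaped aluminium brackets, set it foot-down flat on the jig board, and press the long edge of its foot square against the sprung metal stop, centred on it, until the stop has gone back about half of its 30 mm travel (a steady push of about 8 N); never drive the stop to the end of its travel. Finish while still holding the bracket pressed there so that a colleague can screw it down, and leave the other things on the bench where they are.

Things in the scene. Friction and masses are not known exactly. Their poses are not given: they have to be found in the camera images.
- jig: Fixed jig: plywood board 18 mm thick, its x from -95 to +165 mm, y from -120 to +300. Origin: on the bench under the board, in line with the stop's middle; x = press direction, from guard (plane x = -70) to stop (face x = +50 released), y along stop and guard track. Track rail: 16 mm wide, 8 mm above the board. Block behind the stop (x 97 to 127): 36 mm above it. The bracket goes to y = 0.
- guard (a joint): Position of the sliding guard along its track, in m: 0 is shut (in front of the stop), 0.18 fully open (moved along the jig's +y). Starts shut or a little open, slides with about 1 N of friction and stays where left.
- guard_tab (a point): Middle of the guard's gripping tab; moves with the guard. The guard is an upright aluminium-framed clear panel, 170 mm wide (jig y), 8 thick, top edge 136 mm above the bench. The black tab stands on the middle of that edge: 14 mm thick (jig x), 50 long (jig y), from 136 to 178 mm above the bench; this point is at 157 mm.
- stop: Sprung stop: aluminium bar 140 mm long (jig y), 12 thick, from 2 to 36 mm above the board; slides straight back along the jig's +x, does not turn. Origin: middle of its front face, at the height of the board's top: jig x = +50 mm released, +65 at half travel. Travel 30 mm; springs push back with 2 N at the start plus 0.4 N per mm: 8 N at 15 mm, 14 N at the end.
- long_bracket: Loose aluminium bracket of upside-down T section, 120 mm long (its y), about 0.3 kg. Foot 70 mm wide (its x), 8 thick. Upright web 8 mm thick along the middle of the foot over the whole length, top 58 mm above the underside: grip it from above across x. Origin: centre of the foot's underside. Starts foot-down on the bench; either long edge of the foot may face the stop.
- short_bracket: The same section, but only 76 mm long (its y): not wanted, leave it. The two brackets start in either order.
- screwdriver: Loose screwdriver lying on the bench, bystander.
- tape_roll: Loose roll of paper tape, 90 mm across, 24 mm high, bystander.
- paint_cup: Loose white plastic cup, 76 mm across, 85 mm high, bystander.
- paint_jar: Loose black paint jar, 64 mm across, 75 mm high, bystander.
- screw_box: Loose cardboard box of screws, 70 x 100 x 35 mm, bystander.
- wood_offcut: Loose wood offcut, 50 x 120 x 20 mm, bystander.

How it is judged:
On the way:
1. the guard is slid open (at least 150 of its 180 mm) while the long bracket is not yet in the working area (value of joint guard above 0.15 m and horizontal distance between long_bracket and jig above 0.12 m), for 0.2 s.
At the end, for the whole second after the job is handed in: Guard at least 150 mm open; long bracket flat on the jig board (within 5 mm, 0.06 rad), parallel to the stop within 0.06 rad, centred within 20 mm, at rest, pressing the stop with 5 to 11 N (pushed back 6.5 to 23.5 mm), fingers still holding or pushing it (over 2 N) (value of joint guard above 0.15 m and contact force between long_bracket and stop between 5 and 11 N and x of stop in the frame of jig between 0.0565 and 0.0735 m and contact force between the fingers and long_bracket above 2 N and z of long_bracket in the frame of jig between 0.014 and 0.023 m and angle between long_bracket's own z axis and vertical below 0.06 rad and angle between the y axis of long_bracket and the y axis of jig, either way round below 0.06 rad and y of long_bracket in the frame of jig between -0.02 and 0.02 m and linear speed of long_bracket below 0.01 m/s); the arm keeps its last pose, push and grip.
It fails at once if the stop is driven to the end of its 30 mm travel (over 28.5 mm) (x of stop in the frame of jig above 0.0785 m).
It fails at once if the short bracket or another loose thing on the bench is moved by more than 40 mm (distance of any of short_bracket, screwdriver, tape_roll, paint_cup, paint_jar, screw_box, wood_offcut from where it was at the start of the episode above 0.04 m).
It also fails if it takes over 62 s, if anything falls off the work surface, if the arm or the gripper's body presses on something with over 40 N, if the wrist force passes 120 N, or if a joint passes its speed limit or range.

## Working session

There is one attempt and no reset: what is moved stays moved. The work goes in short steps, each a Python script; the robot and the scene stay as the last script left them, time stands still between calls to the robot, and variables do not carry over. Pictures are saved under pics/ and viewed, at most 10 in all, crops included, and the job is handed in when it is done.

```bash
mkdir -p pics
cat > h.py <<'E'
from cell import r, optics
import numpy as np, cv2
from scipy.spatial.transform import Rotation as R
def snap(n, f):
    p=np.array(r.current_tool_pos()); q=r.current_ee_rot()
    im=optics.get_image(n)
    cv2.imwrite('pics/'+f+'.png', im['pixels'][:,:,::-1])
    if n=='wrist':
        T=np.eye(4); T[:3,:3]=R.from_quat(q).as_matrix(); T[:3,3]=p
        W=T@np.array(im['mount'])
    else: W=np.linalg.inv(np.array(im['camera_from_world']))
    im['W']=W
    np.savez('pics/'+f+'.npz', **{k:np.array(v) for k,v in im.items()})
    return im
def load(f): return dict(np.load('pics/'+f+'.npz'))
def ray(im,u,v):
    d=np.array([(u-im['cx'])/im['fx'],(v-im['cy'])/im['fy'],1.0])
    return im['W'][:3,3], im['W'][:3,:3]@d
def plane(im,u,v,z):
    o,d=ray(im,u,v); return o+d*(z-o[2])/d[2]
def cloud(im):
    v,u=np.mgrid[0:480,0:640]; D=im['depth']
    P=np.stack([(u-im['cx'])/im['fx']*D,(v-im['cy'])/im['fy']*D,D],-1)
    X=P@im['W'][:3,:3].T+im['W'][:3,3]; X[D==0]=np.nan
    return X
def tri(a,pa,b,pb):
    o1,d1=ray(a,*pa); o2,d2=ray(b,*pb)
    A=np.stack([d1,-d2],1); s=np.linalg.lstsq(A,o2-o1,rcond=None)[0]
    p1=o1+d1*s[0]; p2=o2+d2*s[1]; return (p1+p2)/2, np.linalg.norm(p1-p2)
E
python3 - <<'E'
from h import *
for n in('scene','top'):
    im=snap(n,n+'0'); print(n,im['W'][:3,3],im['W'][:3,2],im['fx'])
print(r.current_ee_rot(),r.finger_overhang,r.current_t())
im=optics.get_image('wrist');print(im['mount'])
E
```

```text
scene [ 1.58143888 -0.55765868  0.84417738] [-0.73974647  0.43236154 -0.51559544] 594.8653667402709
top [0.40923    0.02872092 1.33997631] [ 0.12427303 -0.01040303 -0.99219352] 498.86430600800867
[ 9.83323478e-01  1.81864328e-01 -6.40994193e-05 -5.48028248e-04] 0.022 0.1
[[-4.11777476e-04 -9.59594372e-01 -2.81386694e-01  7.07888211e-02]
 [ 9.99999659e-01 -1.93609058e-04 -8.03133832e-04 -3.93358300e-04]
 [ 7.16203692e-04 -2.81386929e-01  9.59594124e-01 -1.20346462e-01]
 [ 0.00000000e+00  0.00000000e+00  0.00000000e+00  1.00000000e+00]]
```

View pics/top0.png

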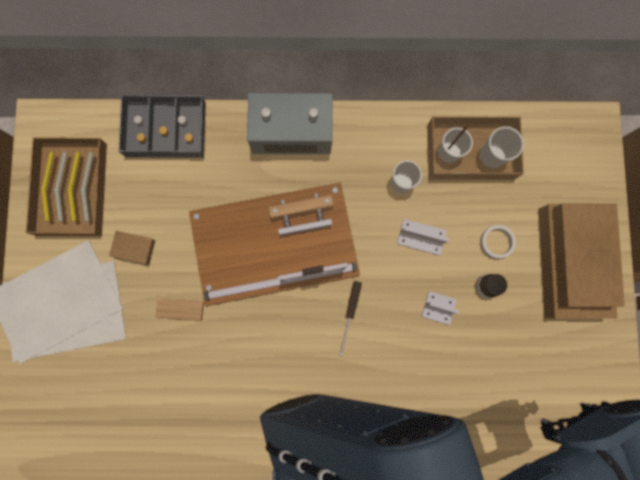

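View pics/scene0.png

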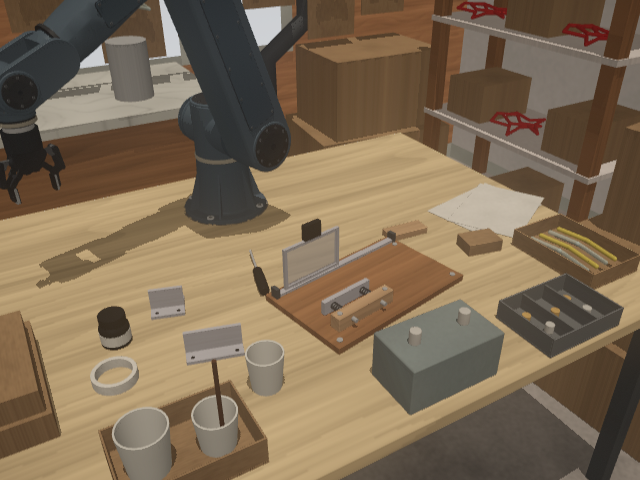

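The top view shows the jig at (275,245), with its press direction pointing up the image. The tab is at (313,271), the stop at (305,228), the long bracket at (422,237) and the short one at (440,307). The scene view shows the tab at (311,231), the long bracket at (214,345) and the stop at (346,296).

Run:
```python
from h import *
t=load('top0'); s=load('scene0')
def crop(im,x,y,w,h,k): return cv2.resize(im['pixels'][y:y+h,x:x+w,::-1],None,fx=k,fy=k,interpolation=cv2.INTER_CUBIC)
a=crop(t,180,175,200,135,4)
b=crop(t,385,205,80,60,5); c=crop(s,170,310,80,60,5)
cv2.imwrite('pics/c1.png',np.vstack([a,np.zeros((0,800,3),np.uint8)]))
cv2.imwrite('pics/c2.png',np.vstack([np.hstack([b,c]),crop(s,260,210,160,60,5)]))
p=t['pixels']; hsv=cv2.cvtColor(p,cv2.COLOR_RGB2HSV)
m=((hsv[...,1]<60)&(hsv[...,2]>130)).astype(np.uint8)
n,l,st,ce=cv2.connectedComponentsWithStats(m)
for i in range(1,n):
    if 30<st[i,4]<3000 and 180<ce[i][0]<530: 
        print(st[i],ce[i].round(1),cv2.minAreaRect(np.argwhere(l==i)[:,::-1].astype(np.float32)))
for uv in((191,212),(340,184),(357,274),(206,302)): print(uv,plane(t,*uv,.018).round(3))
```

```text
[261 107  10  10  79] [265.4 111.5] ((265.5, 111.5), (9.0, 9.0), 90.0)
[308 107  11  10  86] [313.1 111.4] ((313.0, 111.5), (9.0, 10.0), 90.0)
[178 116   8   7  44] [181.5 119. ] ((181.50001525878906, 119.00001525878906), (6.363960266113281, 6.363961219787598), 45.0)
[442 127  31  30 307] [455.1 145.1] ((457.2000427246094, 142.10000610351562), (29.96331024169922, 28.621667861938477), 26.56505012512207)
[489 127  34  34 339] [503.1 145.6] ((505.5, 143.5), (33.0, 33.0), 90.0)
[392 160  30  29 370] [405.2 176.7] ((407.00006103515625, 174.00001525878906), (28.284271240234375, 28.284271240234375), 45.0)
[278 219  54  15 299] [304.9 226.2] ((304.6153564453125, 226.07693481445312), (5.883483409881592, 53.735816955566406), 78.69007110595703)
[401 219  48  23 514] [424.3 229.7] ((425.3230895996094, 229.81536865234375), (49.11524200439453, 11.226341247558594), 15.255120277404785)
[482 225  34  34 364] [498.5 241.2] ((498.75006103515625, 241.25003051757812), (33.941123962402344, 31.819805145263672), 45.0)
[397 234  46  21 440] [419.5 244.8] ((419.51580810546875, 244.57742309570312), (45.34750747680664, 10.318029403686523), 15.018359184265137)
[323 263  29   9 161] [338.7 267.3] ((337.0, 267.0), (8.0, 28.0), 90.0)
[206 272  96  27 630] [251.3 285.7] ((254.22793579101562, 285.039306640625), (13.295351028442383, 96.31156158447266), 81.78079223632812)
[426 291  33  23 419] [441.6 301.7] ((442.96978759765625, 301.8968200683594), (34.719207763671875, 14.018924713134766), 17.354022979736328)
[422 308  30  17 288] [436.6 316. ] ((436.5767822265625, 316.02239990234375), (29.67999839782715, 10.039999008178711), 16.26020622253418)
[340 319  10  37  73] [344.4 337.4] ((344.3956604003906, 336.9772033691406), (2.167496919631958, 37.091670989990234), 12.33908748626709)
(191, 212) [0.683 0.346 0.018]
(340, 184) [ 0.761 -0.055  0.018]
(357, 274) [ 0.516 -0.099  0.018]
(206, 302) [0.442 0.3   0.018]
```

View pics/c1.png

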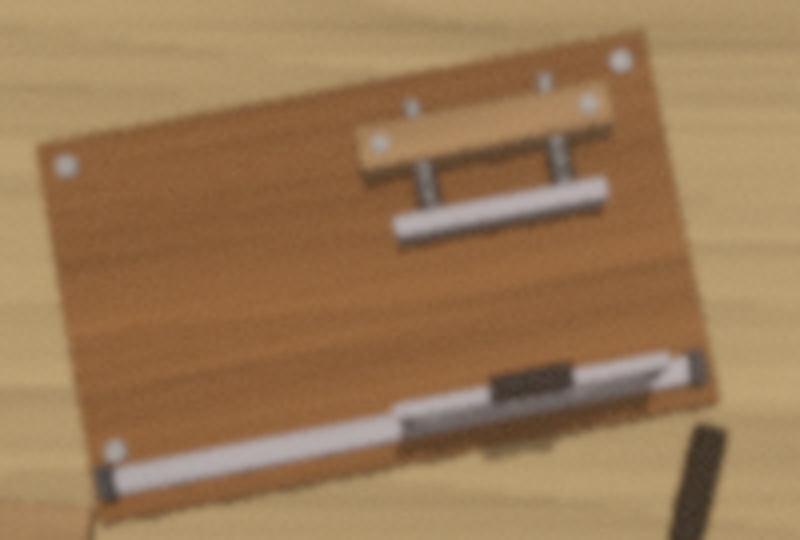

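View pics/c2.png

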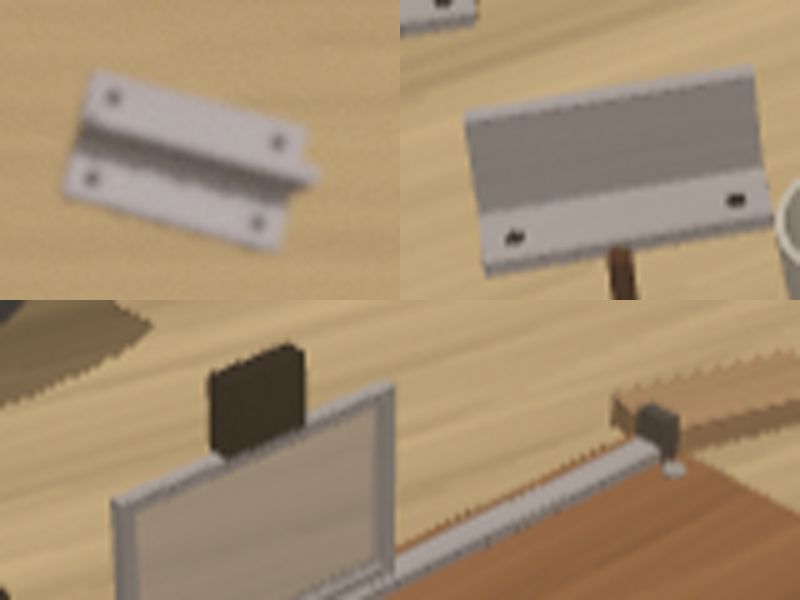

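Crop 1 shows the board corners at (38,146), (643,30), (718,404) and (103,522), the stop's front edge along (398,240)–(607,200), and the tab's top at (490,378)–(570,362). Crop 2 shows the long bracket's foot and web ends in both views, and the tab's upper edge.

```bash
cat > m.py <<'E'
from h import *
t=load('top0'); s=load('scene0')
c=lambda p,o,k:(p[0]/k+o[0]-.4,p[1]/k+o[1]-.4)
J=np.array([[.165,.3],[.165,-.12],[-.095,-.12],[-.095,.3]])
W=np.array([plane(t,*c(p,(180,175),4),.018)[:2] for p in((38,146),(643,30),(718,404),(103,522))])
def fit(J,W):
    Jc,Wc=J-J.mean(0),W-W.mean(0)
    a=np.arctan2((Jc[:,0]*Wc[:,1]-Jc[:,1]*Wc[:,0]).sum(),(Jc*Wc).sum())
    M=np.array([[np.cos(a),-np.sin(a)],[np.sin(a),np.cos(a)]])
    return a,W.mean(0)-M@J.mean(0),M
a,o,M=fit(J,W)
if __name__=='__main__':
    print('jig',o,a,'resid',(J@M.T+o-W).round(4).tolist())
    st=np.array([plane(t,*c(p,(180,175),4),.054)[:2] for p in((396,216),(605,178))])
    print('stop top back/front? in jig',((st-o)@M).round(4).tolist())
    st=np.array([plane(t,*c(p,(180,175),4),.020)[:2] for p in((400,243),(607,205))]); print(((st-o)@M).round(4).tolist())
    for pt,ps in(((490,378),(209,76)),((570,362),(304,51))):
        P,e=tri(t,c(pt,(180,175),4),s,c(ps,(260,210),5)); print('tab',P.round(4),e.round(4),((P[:2]-o)@M).round(4))
    F=np.array([plane(t,*c(p,(385,205),5),.008)[:2] for p in((92,70),(308,128),(280,250),(62,195))])
    print('foot',F.round(4).tolist(),np.linalg.norm(F-np.roll(F,1,0),axis=1).round(4),F.mean(0))
    d=(F[0]-F[1])+(F[3]-F[2]); print('yaw of y axis',np.arctan2(-d[0],d[1]))
    for pt,ps in(((320,178),(65,115)),((85,125),(352,68))):
        P,e=tri(t,c(pt,(385,205),5),s,c(ps,(170,310),5)); print('web',P.round(4),e.round(4))
    for n,im in(('t',t),('s',s)):
        X=cloud(im); 
        d=np.linalg.norm(X[...,:2]-F.mean(0),axis=-1)
        k=(d<.055)&(X[...,2]>.045); print(n,k.sum(),np.nanmean(X[k],0) if k.any() else '')
E
python3 m.py
```

```text
jig [0.5820807  0.02805857] 0.19264177350002576 resid [[0.0013, 0.0025], [0.0007, -0.0019], [0.0003, -0.0036], [-0.0023, 0.003]]
stop top back/front? in jig [[0.064, 0.0693], [0.0628, -0.0697]]
[[0.0517, 0.0709], [0.0506, -0.0701]]
tab [0.506  0.0253 0.1638] 0.044 [-0.0752  0.0119]
tab [0.5318 0.0151 0.1893] 0.038 [-0.0518 -0.0031]
foot [[0.6676, -0.2266], [0.6358, -0.3433], [0.5691, -0.326], [0.599, -0.2088]] [0.0709 0.121  0.0689 0.1209] [ 0.61787873 -0.27618202]
yaw of y axis -0.2576983448675111
web [ 0.6019 -0.334   0.055 ] 0.0033
web [ 0.6296 -0.2152  0.0504] 0.0023
t 169 [ 0.6184606  -0.27744951  0.05600638]
s 335 [ 0.62278084 -0.27875889  0.05244527]
```

```bash
cat >> m.py <<'E'
def quat(phi):
    h=(phi+np.pi/2)/2; return [np.cos(h),np.sin(h),0,0]
def jw(x,y,z): return list(M@[x,y]+o)+[z]
E
python3 - <<'E'
from m import *
ok=[]
for pt,ps in(((490,378),(304,51)),((570,362),(209,76))):
    P,e=tri(t,c(pt,(180,175),4),s,c(ps,(260,210),5)); j=(P[:2]-o)@M; print('tab',P.round(4),e.round(4),j.round(4)); ok.append([*j,P[2]])
ok=np.array(ok); y=ok[:,1].mean(); x=ok[:,0].mean()-.007
print(x,y)
assert abs(x+.07)<.012 and -.01<y<.1 and abs(ok[:,2].mean()-.178)<.012
q=quat(a)
r.move_to(jw(-.07,y,.30),q)
r.move_linear(jw(-.07,y,.235),vel=.15)
im=snap('wrist','w1')
print(r.current_q(),r.current_t(),r.current_contact_force())
E
```

```text
tab [0.515  0.0456 0.1736] 0.0014 [-0.0624  0.0301]
tab [ 0.5224 -0.0045  0.1782] 0.006 [-0.0648 -0.0205]
-0.0706388310864837 0.004766085002880281
[-5.33922667e-02  3.03561761e-01  1.76502596e+00  2.69239142e-05
  1.07144435e+00 -2.45720634e-01] 3.0 [ 0.14468811 -0.66611505 -0.48579547]
```

View pics/w1.png

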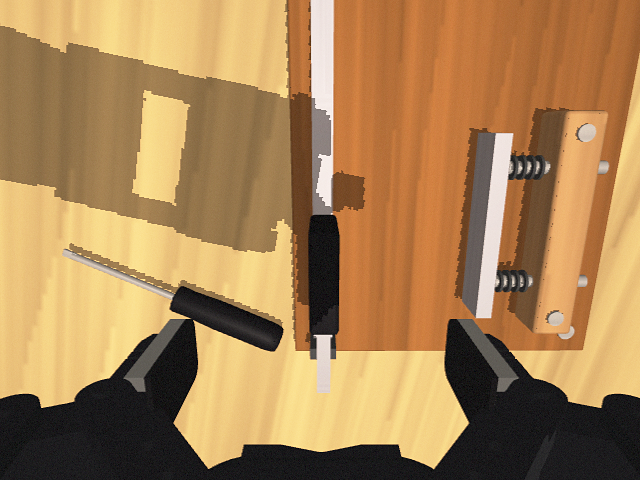

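The wrist view shows the tab's top at columns 309–339, rows 215–335, midway between the fingers. The stop's front top edge runs (480,133)–(473,316) and the rail is upright in the image, so the yaw agrees.

Run:
```python
from m import *
w=load('w1')
J=lambda u,v,z:((plane(w,u,v,z)[:2]-o)@M).round(4)
print('tab',J(311,215,.178),J(338,215,.178),J(338,335,.178),J(310,335,.178))
print('stop top',J(482,133,.054),J(513,133,.054),J(491,317,.054),J(473,315,.054))
print('rail',J(311,0,.026),J(333,0,.026))
print('board', J(297,350,.018),J(583,350,.018))
```

```text
tab [-0.0745  0.0395] [-0.0628  0.0395] [-0.0622 -0.0176] [-0.0753 -0.0176]
stop top [0.041  0.0718] [0.0625 0.0718] [ 0.0628 -0.0671] [ 0.0486 -0.0654]
rail [-0.0772  0.1609] [-0.0619  0.1609]
board [-0.092  -0.1165] [ 0.1648 -0.1165]
```

Run:
```python
from m import *
r.move_linear(jw(-.07,.01,.163),vel=.15)
r.set_gripper(0,30)
print('open',r.current_opening(),r.current_finger_force(),r.current_contact_force())
r.move_linear(jw(-.07,.17,.163),vel=.12); print(r.current_contact_force())
r.move_linear(jw(-.07,.182,.163),vel=.04); print(r.current_contact_force(),r.current_opening())
r.set_gripper(.6)
r.move_linear(jw(-.07,.18,.26),vel=.2)
# to above the bracket
b=np.array([.6181,-.2766]);f=-.2577
r.move_to([*b,.26],quat(f))
snap('wrist','w2'); im=snap('top','top1')
X=cloud(im); hsv=cv2.cvtColor(im['pixels'],cv2.COLOR_RGB2HSV)
k=(X[...,2]>.165)&(X[...,2]<.19)&(hsv[...,2]<90); j=(X[k][:,:2]-o)@M
j=j[(abs(j[:,0]+.07)<.03)]; print('tab y now',np.median(j,0),len(j)); print(r.current_t())
```

```text
open 0.15643569663002888 40.306801199913025 [ 9.31547602  1.17978192 -4.08367159]
[ 6.8151585  2.2862675 -0.9980112]
[ 5.7969059   1.52333735 -0.45291933] 0.16271331250575438
tab y now [-0.07050013  0.17615951] 93
9.175
```

View pics/w2.png

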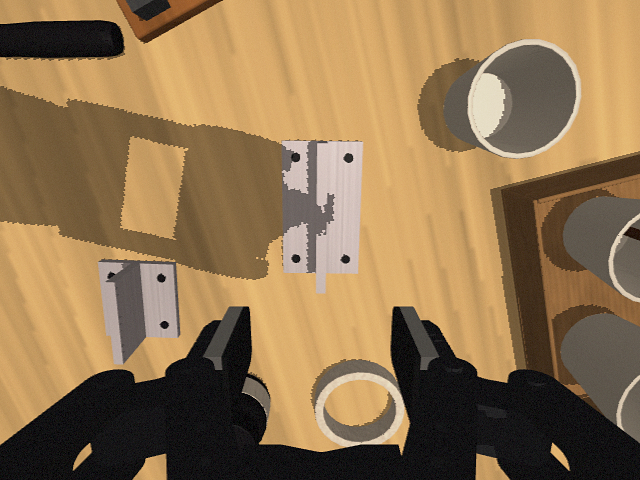

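View pics/top1.png

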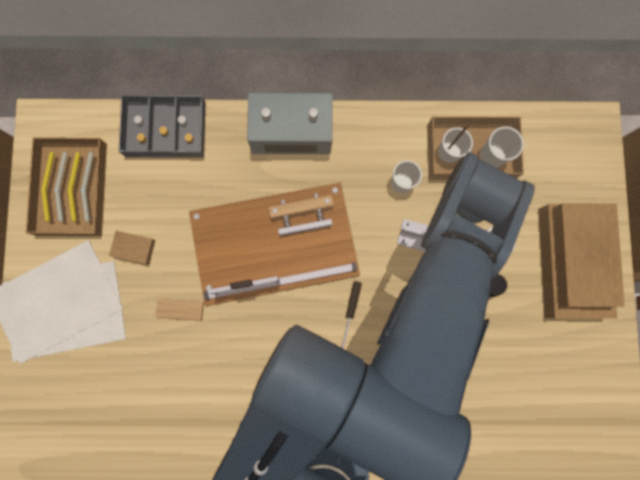

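The top view shows the guard open, with its tab at (241,284). The wrist view shows the long bracket's foot corners at (283,140), (363,141), (357,273) and (284,271), with the web at column 320 centred between the fingers.

Run:
```python
from m import *
w=load('w2')
F=np.array([plane(w,u,v,.008)[:2] for u,v in((283,140),(363,141),(357,273),(283,272))])
print(F.round(4).tolist(),np.linalg.norm(F-np.roll(F,1,0),axis=1).round(4),F.mean(0))
d=(F[0]-F[3])+(F[1]-F[2]); f=np.arctan2(-d[0],d[1]); print('yaw',f,r.current_contact_force())
P,e=tri(w,(321,292),t,c((320,178),(385,205),5)); print('web end',P,e)
b=(F.mean(0)+[.6181,-.2766])/2; f=(f-.2577)/2
assert np.linalg.norm(F.mean(0)-b)<.006 and .045<P[2]<.065
r.move_linear([*b,.11],quat(f),vel=.15)
r.move_linear([*b,.042],vel=.08)
print(r.current_contact_force())
r.set_gripper(0,60)
print('open',r.current_opening(),r.current_finger_force(),b,f)
r.move_linear([*b,.15],vel=.12)
print(r.current_opening(),r.current_finger_force(),r.current_contact_force(),r.current_t())
np.save('b.npy',[*b,f])
```

```text
[[0.6013, -0.2085], [0.6674, -0.2267], [0.6348, -0.3421], [0.568, -0.3236]] [0.1198 0.0686 0.1199 0.0694] [ 0.61789868 -0.27522924]
yaw -0.2786072657353722 [-0.42736086  0.04857022  0.0116442 ]
web end [ 0.60190108 -0.33649795  0.04952509] 0.0013709181331619678
[-0.28450383 -0.57665271 -0.32554014]
open 0.08995329191623667 60.33284783363342 [ 0.61799934 -0.27591462] -0.2681536328676861
0.08433882099775517 59.55836355686188 [-0.86613613 -0.48110416 -2.04879408] 12.8333
```

Run:
```python
from m import *
q=quat(a)
r.move_to(jw(-.012,.001,.17),q)
r.move_linear(jw(-.012,.001,.072),vel=.12)
f0=np.array(r.current_contact_force()); z=.064
while z>.055:
    r.move_linear(jw(-.012,.001,z),vel=.03); r.sleep(.1)
    df=np.array(r.current_contact_force())-f0; print(z,df.round(2),r.current_tool_pos()[2])
    if df[2]>2: break
    z-=.001
print(r.current_finger_force(),r.current_t()); snap('wrist','w3')
```

```text
0.064 [-0.75 -1.07 -1.38] 0.06407490081536342
0.063 [ 0.82 -0.51 -0.92] 0.0630249505388471
0.062 [ 0.22  0.21 -0.3 ] 0.06199216177142825
0.061 [-0.58 -0.58 -0.65] 0.06099315658745495
0.06 [-0.73 -0.44  5.36] 0.06030134119123315
60.48347353935242 16.8917
```

View pics/w3.png

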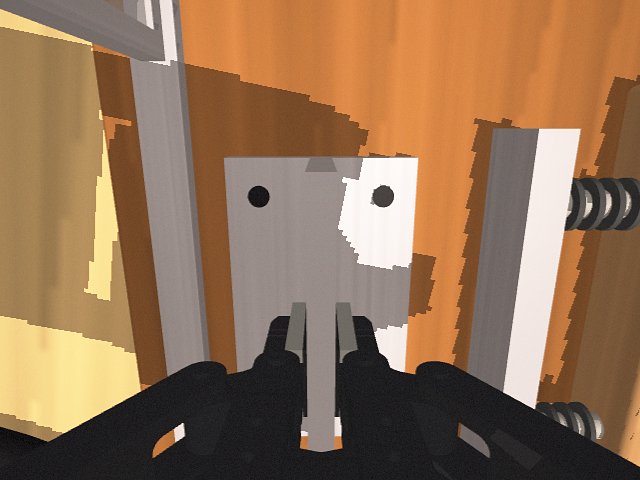

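The wrist view shows the bracket flat on the board. Its stop-side foot edge runs (417,157)–(405,370), its end is at row 157, and the stop's front top edge runs (539,128)–(497,405).

Run:
```python
from m import *
w=load('w3')
J=lambda u,v,z:((plane(w,u,v,z)[:2]-o)@M).round(4)
print('foot',J(224,158,.026),J(417,157,.026),J(405,370,.026),'stop',J(539,128,.054),J(497,405,.054),J(580,129,.054))
print('tcp',((np.array(r.current_tool_pos())[:2]-o)@M))
```

```text
foot [-0.0472  0.0617] [0.0222 0.062 ] [ 0.0228 -0.025 ] stop [0.0507 0.0721] [ 0.0495 -0.0213] [0.0626 0.0718]
tcp [-0.01179861  0.00095936]
```

Run:
```python
from m import *
q=quat(a-.008); n=np.array([*M[:,0]])
r.move_linear(jw(-.012,.001,.0605),q,vel=.03)
r.move_linear(jw(.010,.001,.0605),vel=.04); r.sleep(.2)
f0=np.array(r.current_contact_force()); print(f0)
for x in(.014,.018,.022,.026,.028,.030,.031):
    r.move_linear(jw(x,.001,.0605),vel=.02); r.sleep(.15)
    F=np.mean([np.array(r.current_contact_force()) for _ in range(3)],0)-f0
    px=((np.array(r.current_tool_pos())[:2]-o)@M)[0]
    print(x,px.round(4),'push',(-F[:2]@n).round(2),'fz',F[2].round(2))
    if -F[:2]@n>10.5: break
print(r.current_finger_force(),r.current_torque(),r.current_t())
w=snap('wrist','w4'); snap('top','top4')
```

```text
[ 1.02294466  0.19992469 -3.13952743]
0.014 0.0139 push 0.77 fz 0.61
0.018 0.0178 push 3.87 fz 1.65
0.022 0.0219 push 5.07 fz 1.06
0.026 0.0257 push 6.01 fz 1.46
0.028 0.0276 push 6.79 fz 2.77
0.03 0.0295 push 7.98 fz 2.68
0.031 0.0304 push 8.51 fz 4.37
60.30748665332794 [-0.55416698  1.22611696  0.30066258] 21.2917
```

View pics/w4.png

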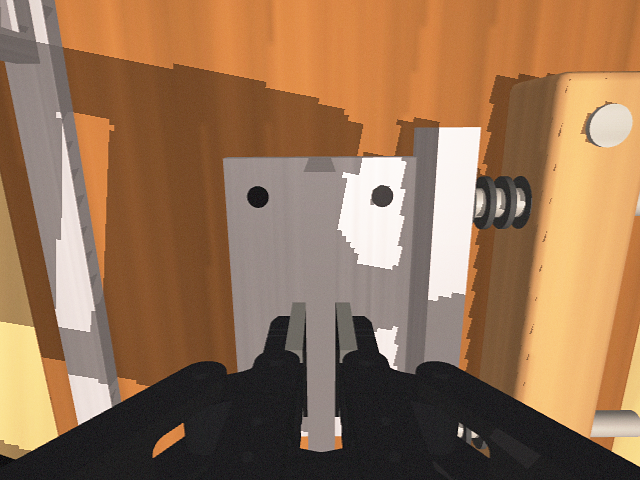

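The foot edge sits flush along the stop's face at column 415, with the stop's top at columns 438–480. I'll check the travel and then hand in.

Run:
```python
from m import *
w=load('w4')
J=lambda u,v,z:((plane(w,u,v,z)[:2]-o)@M).round(4)
A,B,C=J(438,128,.054),J(480,127,.054),J(428,298,.054); E=J(223,158,.026); G=J(415,157,.026)
print('stop',A,B,C,'foot',E,G)
r.sleep(.5); F=np.array(r.current_contact_force()); print(-(F[:2]-[1.02,.2])@M[:,0],r.current_finger_force())
if .058<A[0]<.072 and abs(E[1]-.060-(A[1]-.070))<.012: r.hand_in(); print('handed in',r.current_t())
```

```text
stop [0.0643 0.0718] [0.0764 0.0719] [0.0648 0.0188] foot [-0.0051  0.0619] [0.0641 0.0617]
9.006175103216895 60.307602882385254
the job is handed in; nothing more can be done
the job is handed in; nothing more can be done
```

The job is handed in: the guard is open about 176 mm, and the long bracket is held flat, centred and square on the stop, which is pushed back about 14–15 mm with a force of about 8–9 N.

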